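Change a bench cradle over to a longer enclosure

TASK

Change the bench cradle over to the longer enclosure: lift the short enclosure out of the cradle and set it down flat in the free space of the tray, beside the one already lying there. Then squeeze in the cradle's spring button and draw the sliding end out until the button pops out through the next hole of the sleeve, and finally set the long enclosure from the mat into the cradle, level on both ledges between the two end cheeks. Set the enclosures down gently, without dropping them, and leave the one already in the tray and everything else on the bench where it is.

Things in the scene. Friction and masses are not known exactly. Their poses are not given: they have to be found in the camera images.
- cradle: Adjustable bench cradle, screwed down. Origin on the bench right below the spring button; +y runs along its tube (axis 60 mm up) from the fixed end to the sliding end; the button sticks out on the +x side. Grey base block at y -150 to -76 mm carries a fixed steel inner tube (24 mm square); the sleeve slides over it. The sleeve lies open from above between the two ledges, which stand above it.
- fixed_cheek (a point): Foot of the fixed cheek's inner face (cradle y -60 mm), mid-width, at ledge height (82 mm). Both ends are alike: steel ledge 80 mm wide, reaching 14 mm inward from the cheek, top 82 mm up; cheek upright to 90 mm, then leaning outward as a lead-in to 100 mm; side lips 72 mm apart, to 90 mm.
- sliding_cheek (a point): Foot of the sliding cheek's inner face, mid-width, at ledge height (82 mm), at cradle y = 50 mm + sliding_end. Moves with the sliding end. Room between the cheeks: 110 mm closed, 140 mm at the next hole. A grey collar, 44 mm wide, and a foot down to the bench stand below this end, from 14 mm inward of the cheek.
- sliding_end (a joint): How far sleeve and sliding end are drawn out (towards cradle +y), m: 0 at the start (button in the first hole), 0.030 in the next hole, 0.060 in the last; play 1 mm either way, stop at 0.0625. Locked while the button sticks out; with the button squeezed flush it pulls off with 10 to 15 N, then slides with 3 to 5 N, the wall keeping the button in until it springs out at the next hole and locks.
- sleeve (a point): Centre of the aluminium sleeve's axis where the first hole is (right beside the button at the start), 60 mm up; travels with the sleeve. The sleeve is a 28 mm square tube, 46 to 74 mm above the bench, bare from 70 mm on the fixed end's side to 40 mm on the sliding end's side of this point; 12 mm holes every 30 mm in its +x side. It slides stiffly and stays where it is left.
- spring_button (a joint): How far the spring button is pushed in (towards cradle -x), m: 0 fully out, sticking out 6 mm from the sleeve's side; 0.006 flush with it; 0.008 under its wall. The spring pushes with 4 to 7 N.
- button_tip (a point): Tip of the round domed steel spring button, 10 mm across, 60 mm up, on the cradle's +x side. The button is fixed to the inner tube and does not travel with the sleeve. Pinching the sleeve across its two upright sides with one finger pad over the button pushes it in flush, and the same pinch carries the sleeve along.
- short_box: Short aluminium enclosure with a finned top and black end bezels, 60 (x) x 104 (y) x 42 mm (z), about 0.3 kg; at the start it lies in the cradle on both ledges. Origin at the centre of its underside, y along its length. Smooth upright sides 60 mm apart for gripping.
- done_box: Another short enclosure, the same in every way, lying in the tray across its -x half; it stays there. Origin at the centre of its underside, y along its length.
- long_box: Long aluminium enclosure of the same make, 60 (x) x 134 (y) x 42 mm (z), about 0.4 kg, lying on the mat. Origin at the centre of its underside, y along its length; both ends are alike. Smooth upright sides 60 mm apart for gripping.
- tray: Grey open tray, fixed, 250 (x) x 160 (y) x 32 mm high, walls and floor 5 mm thick. Origin at the centre of its underside, inner floor 5 mm up. Its +x half is free.
- mat: Black rubber mat, fixed, 250 (x) x 200 (y) x 3 mm. Origin at the centre of its underside.
- bottle: Clear dispenser bottle, 52 mm across, 150 tall, near the cradle. Origin at the centre of its underside. Leave alone.
- adapter: Black power adapter, 50 x 105 x 32 mm (133 with its plugs, along y), near the cradle. Origin under its centre. Leave alone.
- screwdriver: Screwdriver lying beside the cradle, 190 mm long along its x. Leave alone.
- tape: Roll of clear tape lying flat beyond the mat, 90 mm across, 19 high. Origin at the centre of its underside. Leave alone.
- battery: Black power-tool battery, 75 x 105 x 66 mm, beyond the tray. Origin under its centre. Leave alone.
Not all that is in view belongs to the job. What is shaped like the short_box but blue is not meant. What is shaped like the long_box but red is not meant.

How it is judged (in metres and radians):
On the way, in this order (a step that is already met when the one before it is completed fails the run):
1. the short enclosure lies flat in the tray (x of short_box in the frame of tray between -0.12 and 0.12 m and y of short_box in the frame of tray between -0.075 and 0.075 m and z of short_box in the frame of tray below 0.009 m and angle between short_box's own z axis and vertical below 0.1 rad and linear speed of short_box below 0.03 m/s), for 0.2 s.
2. the sliding end is locked at the next hole: drawn out 30 mm, within 3 mm, with the button sprung out (value of joint sliding_end between 0.027 and 0.033 m and value of joint spring_button below 0.002 m), for 0.2 s.
At the end, for the whole second after the job is handed in: Short enclosure flat in the tray (underside within 4 mm of its floor); sliding end locked 30 mm out (within 3 mm), button out within 2 mm; long enclosure level (0.05 rad) on both ledges, underside 82 mm up (within 4 mm), centred within 10 mm across, 7 mm along, turned under 0.12 rad; all at rest (all of step 2 and x of short_box in the frame of tray between -0.12 and 0.12 m and y of short_box in the frame of tray between -0.075 and 0.075 m and z of short_box in the frame of tray below 0.009 m and angle between short_box's own z axis and vertical below 0.1 rad and linear speed of each of short_box, long_box below 0.02 m/s and x of long_box in the frame of cradle between -0.01 and 0.01 m and y of long_box in the frame of cradle between 0.003 and 0.017 m and z of long_box in the frame of cradle between 0.078 and 0.086 m and angle between long_box's own z axis and vertical below 0.05 rad and angle between the y axis of long_box and the y axis of cradle, either way round below 0.12 rad); the robot touches nothing.
It fails at once if the enclosure already in the tray is shifted by more than 20 mm (distance of done_box from where it was at the start of the episode above 0.02 m).
It fails at once if a bystander on the bench is shifted by more than 30 mm (distance of any of bottle, adapter, screwdriver, tape, battery from where it was at the start of the episode above 0.03 m).
It fails at once if an enclosure is dropped (falls faster than 0.5 m/s, as after about 13 mm of free fall, out of the fingers' hold) ((contact force between the fingers and short_box below 0.5 N and linear speed of short_box above 0.5 m/s) or (contact force between the fingers and long_box below 0.5 N and linear speed of long_box above 0.5 m/s)).
It also fails if it takes over 67 s, if anything falls off the work surface, if the arm or the gripper's body presses on something with over 40 N, if the wrist force passes 120 N, or if a joint passes its speed limit or range.

ROBOT

A 7-joint arm with a two-finger parallel gripper is mounted at the origin on the work surface. World frame = base frame: x ahead of the robot, y to its left, z up, the work surface at z = 0. Lengths are in m, angles in degrees, forces in N, time in s.
With the tool pointing down it reaches from about 0.35 to 0.9 m from the base axis. Payload 19.9 kg.
Tool frame: the origin (TCP) lies on the mounting face of the last link; the fingertips stand 173 mm ahead of it and the grasp point (between the pads) lies 155 mm ahead of it; z points along the fingers, y is the line along which they close (so a half turn about z gives the same grasp; the last joint's range is limited). The gripper opens to 85 mm and grips with 20 to 120 N. Pads are 22 mm wide; open, the fingers measure 114 mm over their backs; the gripper's body (76 mm by 85 mm) begins 54 mm behind the grasp point. The pads swing forward as they close: fully open they stand 13 mm farther back than shut.
Start: joints at [-78.467, 23.915, -0.59, 92.452, 0.269, 63.638, -3.037], TCP at [0.15, 0.607, 0.405] pointing down, gripper open.
Joint ranges: [-161.28, 161.28], [-22.2, 115.67], [-73.04, 71.86], [3.21, 147.25], [-68.34, 248.33], [10.77, 114.83], [-161.83, 161.83]. Speed limits (degrees/s): [108.29, 108.29, 136.94, 136.94, 172.46, 172.46, 172.46].

INTERFACE

Orientations are given as a 3x3 rotation matrix whose columns are the frame's x, y, z axes.
In Python, from bench import manip, cams, workorder gives the robot as it stands.
- The arm moves only by the tool arm_command, never from a script. Its arguments are lists of equal length, an entry for each row: "translation": the shift along the tool's x, y, z in mm, a list of three; "rot": the turn, a rotation vector about the tool's x, y, z in degrees, a list of three. A call has 1 to 5 rows; each row is the pose to reach, as a shift and turn from the pose commanded when the call began, along the tool's axes at that moment; what a row does not reach only later rows make up. A row lasts 1/10 s, in which the tool goes at most 50 mm and 8.59 degrees, less where a joint would pass 70% of its speed; a pose out of reach is approached as far as the arm can. A call with a gripper value outside its range is refused whole. "gripper" is the finger opening in mm, from 0 to 85.4, set as the call begins (left out, the last holds). The fingers move at their own pace and stop on an object; "force" is the grip in N (left out, the last holds). Time passes only in rows, so rows that repeat a pose let the fingers close. It gives the time, the measured TCP pose, the force, the opening and the grip force at its end, in the units of the state.
- manip.get_state(): the state, without advancing time (a new reading comes with each control period).
- cams.capture(name): name is "side" or "top"; returns the picture (384x512x3 uint8, red, green, blue); there is no depth.
- cams.get_calibration(name): a dict with "fx", "fy", "cx", "cy" (pixels), "rvec" (rotation vector, rad) and "tvec" (3), from world to camera coordinates, as OpenCV has them. Camera axes: x right, y down, z forward; pixel columns grow to the right and rows downward; lengths in m; the calibration is good to about 2 mm. A picture is of the moment at which its call begins. get_calibration takes no time and is no camera call.
- workorder.close_job(): hands the job in; it is judged then, once.
The state is a dict: "clock": time; "joints": joint angles; "qd": joint speeds; "tau": joint torques, N m; "tcp_pos": TCP position; "ee_rot": TCP orientation; "force": force on the tool from outside, world axes, zero at the start; "wrist_torque": the same for the moment, N m; "grip_width": opening from 0.0 (shut) to 1.0 (fully open); "finger_force": force on a finger pad.
Only numpy, scipy, OpenCV 4.12 (cv2) and the standard library are available. Lean on these libraries where they do the work, as an engineer would, in place of code of your own. Each camera call takes 0.05 s, during which the arm holds its last target. There are 200 camera calls.

## Working session

There is one attempt and no reset: what is moved stays moved. The work goes in short steps, Python scripts to look and compute and a tool call to move; the robot and the scene stay as the last step left them, time stands still between calls to the robot, and variables do not carry over. Pictures are saved under pics/ and viewed, at most 14 in all, crops included, and the job is handed in when it is done.

Besides the shell and the picture viewer there is one more tool, called after "Call:" in YAML: its name, and indented under it one key for each argument. arm_command: Moves the arm, as the interface text tells. Its arguments: {"type":"object","properties":{"translation":{"type":"array"},"rot":{"type":"array"},"gripper":{"type":"number"},"force":{"type":"number"}},"required":["translation","rot"]}

```bash
mkdir -p pics; ls
python3 - <<'E'
from bench import manip,cams
import cv2,numpy as np
for n in("side","top"):
    im=cams.capture(n); cv2.imwrite(f"pics/{n}0.png",im[:,:,::-1]); c=cams.get_calibration(n); print(n,c)
    R=cv2.Rodrigues(np.array(c['rvec'],float))[0]; print("cam pos",-R.T@np.array(c['tvec']).ravel())
s=manip.get_state(); print(s['clock'],s['tcp_pos'],s['ee_rot'],s['grip_width'])
E
```

```text
pics
side {'fx': 392.13060076854333, 'fy': 392.13060076854333, 'cx': 256.2376634866503, 'cy': 192.8357281113363, 'rvec': array([ 2.24011328, -0.0517843 ,  0.03205961]), 'tvec': array([-0.46833426,  0.08498755,  1.12894132])}
cam pos [ 0.42338447 -0.85393197  0.76981435]
top {'fx': 390.1931146094487, 'fy': 390.1931146094487, 'cx': 254.08544575726927, 'cy': 187.9657023461373, 'rvec': array([ 2.02961578, -2.17278626,  0.24562097]), 'tvec': array([0.02821046, 0.48499266, 1.08452374])}
cam pos [0.2280506  0.00881882 1.16624209]
0.1 [0.15023148 0.60655206 0.4041299 ] [[-9.70670001e-01  2.40415717e-01 -1.78687055e-04]
 [ 2.40415768e-01  9.70669397e-01 -1.08620074e-03]
 [-8.76936745e-05 -1.09730166e-03 -9.99999394e-01]] 0.9980918873228963
```

View pics/top0.png

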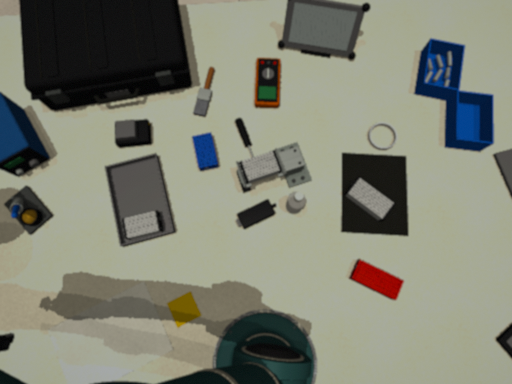

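View pics/side0.png

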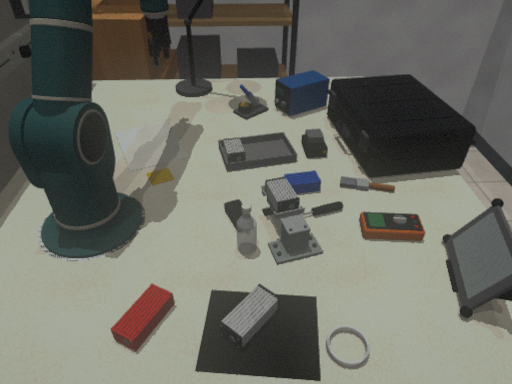

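The top view shows the cradle at (275,165) with the short box at (262,167), the tray at (140,200) with the done box at (142,224), and the long box on the mat at (370,198). World x points up in the image and y points left. I'll enlarge it for corners.

```bash
cat > h.py <<'E'
import numpy as np,cv2
from bench import manip,cams
def cal(n):
    c=cams.get_calibration(n);K=np.array([[c['fx'],0,c['cx']],[0,c['fy'],c['cy']],[0,0,1]])
    return K,cv2.Rodrigues(np.array(c['rvec'],float))[0],np.array(c['tvec'],float).ravel()
def ray(n,uv,z):
    K,R,t=cal(n);o=-R.T@t;d=R.T@np.linalg.solve(K,[uv[0],uv[1],1.]);return o+d*(z-o[2])/d[2]
def proj(n,P):
    K,R,t=cal(n);p=K@(R@np.array(P,float)+t);return p[:2]/p[2]
def crop(im,x0,y0,w,h,s,name):
    c=cv2.resize(np.ascontiguousarray(im[y0:y0+h,x0:x0+w,::-1]),None,fx=s,fy=s,interpolation=cv2.INTER_CUBIC);cv2.imwrite(name,c);return c
E
python3 - <<'E'
import cv2,numpy as np
a=cv2.imread('pics/top0.png');b=cv2.imread('pics/side0.png')
up=lambda im,x,y,w,h:cv2.resize(im[y:y+h,x:x+w],(w*4,h*4),interpolation=cv2.INTER_CUBIC)
# left: cradle top (225..325,130..220), right: long box (335..415,145..240); below: tray top, cradle side
o=np.zeros((600,800,3),np.uint8)
for (im,x,y,w,h),(r,c) in [((a,225,125,100,75),(0,0)),((a,330,160,100,75),(0,400)),((a,98,170,100,75),(300,0)),((b,240,170,100,75),(300,400))]:
    o[r:r+4*h,c:c+4*w]=up(im,x,y,w,h)
cv2.imwrite('pics/c0.png',o)
E
```

```text
(no output)
```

View pics/c0.png

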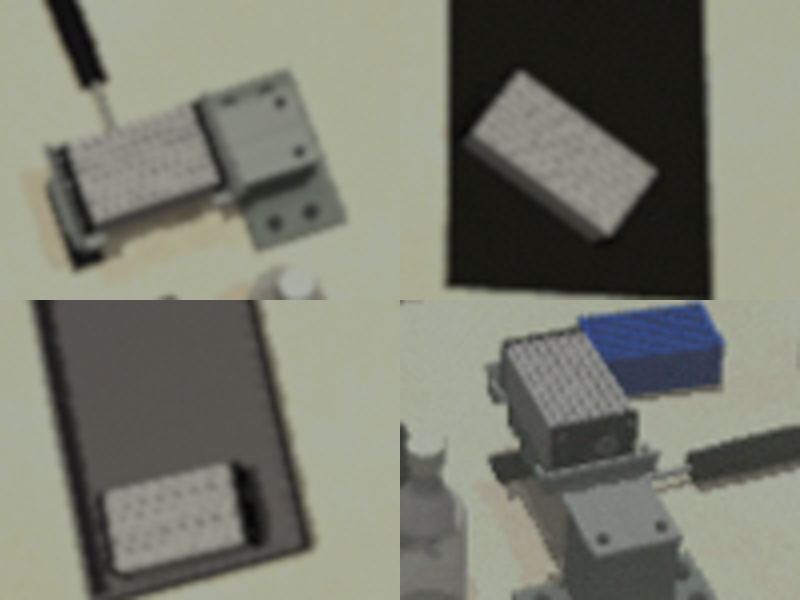

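The crops show the boxes' bright finned tops, with the cradle's base block at the right, so cradle +y points image-left and slightly down. I'll fit rectangles to the fin masks in world coordinates.

Run:
```python
from h import *
im=cv2.cvtColor(cv2.imread('pics/top0.png'),cv2.COLOR_BGR2HSV);print([im[y,x].tolist() for x,y in[(260,167),(370,195),(140,224),(300,220),(290,155),(365,206),(140,190)]])
def rect(mask,win,z,name):
    x,y,w,h=win;m=np.zeros_like(mask);m[y:y+h,x:x+w]=mask[y:y+h,x:x+w]
    m=cv2.morphologyEx(m,cv2.MORPH_CLOSE,np.ones((3,3)));m=cv2.morphologyEx(m,cv2.MORPH_OPEN,np.ones((3,3)))
    c=max(cv2.findContours(m,cv2.RETR_EXTERNAL,cv2.CHAIN_APPROX_NONE)[0],key=cv2.contourArea)
    P=np.array([ray('top',p,z)[:2]*1000 for p in c[:,0]],np.float32)
    r=cv2.minAreaRect(P);b=cv2.boxPoints(r);e=b[1]-b[0],b[2]-b[1];e=max(e,key=np.linalg.norm)
    a=np.degrees(np.arctan2(-e[0],e[1])); a=(a+90)%180-90
    print(name,np.round(r[0],1),np.round(r[1],1),'yaw of y axis',round(a,1),c[:,0].min(0),c[:,0].max(0))
for S,V in[(30,125),(30,110),(22,125)]:
    m=((im[...,1]<S)&(im[...,2]>V)).astype(np.uint8)*255
    rect(m,(236,140,45,48),.124,'short');rect(m,(343,170,60,55),.045,'long');rect(m,(118,205,48,36),.047,'done')
d=(im[...,2]<125).astype(np.uint8)*255
rect(d,(95,145,90,105),.032,'tray')
d=((im[...,1]<45)&(im[...,2]<150)).astype(np.uint8)*255
rect(d,(276,140,40,50),.080,'base')
```

```text
[[24, 18, 143], [27, 18, 138], [25, 19, 150], [36, 37, 174], [39, 19, 137], [25, 16, 95], [21, 21, 87]]
short [546.8 -21.9] [85.8 88.6] yaw of y axis 13.2 [243 150] [277 178]
long [ 436.1 -343.1] [117.8  56.1] yaw of y axis -42.5 [350 180] [391 216]
done [404.7 328.8] [57.9 88.9] yaw of y axis 10.3 [125 212] [157 236]
short [547.3 -21.5] [86.8 90.3] yaw of y axis 15.1 [243 150] [278 179]
long [ 436.1 -343.3] [119.5  58.8] yaw of y axis -42.6 [350 179] [391 216]
done [404.2 328.1] [60.4 89.7] yaw of y axis 9.7 [125 211] [157 237]
short [535.  -24.6] [60.3 88. ] yaw of y axis 14.4 [243 152] [277 178]
long [ 436.1 -343.1] [117.8  56.1] yaw of y axis -42.5 [350 180] [391 216]
done [404.7 328.8] [57.9 88.9] yaw of y axis 10.3 [125 212] [157 236]
tray [482.9 335.4] [253.3 168.2] yaw of y axis -78.5 [105 154] [176 246]
base [ 540.1 -112. ] [125.3  92.3] yaw of y axis -75.2 [276 143] [311 187]
```

```bash
cat >> h.py <<'E'
def plan(wps,base=None):
    """wps: (x,y,z mm TCP, yaw deg of tool y axis from world x); prints chained tool-frame shifts/turns"""
    s=manip.get_state();p=np.array(s['tcp_pos'])*1000;R=np.array(s['ee_rot'])
    ya=np.degrees(np.arctan2(R[1,1],R[0,1]));print('t',s['clock'],'at',p.round(1),'yaw',ya.round(2),'F',np.round(s['force'],1),'w',round(s['grip_width']*85.4,1),'ff',np.round(s['finger_force'],1))
    for x,y,z,w in wps:
        d=R.T@(np.array([x,y,z])-p);t=-((w-ya+180)%360-180)
        print('->',(x,y,z,w),'shift',d.round(1),'rotz',round(t,1),'rows',max(np.linalg.norm(d)/50,abs(t)/8.59).round(1))
        a=np.radians(w);R=np.array([[np.sin(a),np.cos(a),0],[-np.cos(a),np.sin(a),0],[0,0,-1]]);p=np.array([x,y,z]);ya=w
E
python3 - <<'E'
from h import *
plan([(535,-25,330,14.5),(535,-25,255,14.5)])
for n in[(297,205),(256,213),(240,125)]:print(n,ray('top',n,.0).round(3))
E
```

```text
t 0.1 at [150.2 606.6 404.1] yaw 76.09 F [ 1.1 -0.7  0.1] w 85.2 ff 0.0
-> (535, -25, 330, 14.5) shift [-525.3 -520.4   74.7] rotz 61.6 rows 14.9
-> (535, -25, 255, 14.5) shift [ 0.  0. 75.] rotz -0.0 rows 1.5
(297, 205) [ 0.437 -0.132  0.   ]
(256, 213) [ 0.421 -0.006  0.   ]
(240, 125) [0.707 0.025 0.   ]
```

Call:
arm_command:
  translation:
    - [-35,-35,5]
    - [-70,-69,10]
    - [-105,-104,15]
    - [-140,-138,20]
    - [-175,-173,25]
  rot:
    - [0,0,4.1]
    - [0,0,8.2]
    - [0,0,12.3]
    - [0,0,16.4]
    - [0,0,20.5]
  gripper: 85

```text
clock: 0.6
tcp_pos: [0.2791, 0.3948, 0.3794]
ee_rot: [[-0.823, 0.567, -0.0], [0.567, 0.823, -0.0], [0.0, -0.0, -1.0]]
force: [0.5, 0.8, 0.1]
grip_width: 0.998
finger_force: 0.0
```

Call:
arm_command:
  translation:
    - [-45,-20,5]
    - [-90,-40,10]
    - [-135,-61,15]
    - [-180,-81,20]
    - [-225,-101,25]
  rot:
    - [0,0,4.1]
    - [0,0,8.2]
    - [0,0,12.3]
    - [0,0,16.4]
    - [0,0,20.5]

```text
clock: 1.1
tcp_pos: [0.4076, 0.1843, 0.3546]
ee_rot: [[-0.573, 0.82, 0.0], [0.82, 0.573, 0.0], [0.0, 0.0, -1.0]]
force: [1.0, 0.7, -0.7]
grip_width: 0.996
finger_force: 0.0
```

Run:
```python
from h import *
plan([(535,-25,330,14.5),(535,-25,255,14.5)])
```

```text
t 1.1 at [407.6 184.3 354.6] yaw 34.93 F [ 1.   0.7 -0.7] w 85.0 ff 0.0
-> (535, -25, 330, 14.5) shift [-244.5  -15.4   24.6] rotz 20.4 rows 4.9
-> (535, -25, 255, 14.5) shift [ 0.  0. 75.] rotz -0.0 rows 1.5
```

Call:
arm_command:
  translation:
    - [-49,-3,5]
    - [-98,-6,10]
    - [-147,-9,15]
    - [-196,-12,20]
    - [-245,-15,25]
  rot:
    - [0,0,4.1]
    - [0,0,8.2]
    - [0,0,12.3]
    - [0,0,16.4]
    - [0,0,20.4]

```text
clock: 1.6
tcp_pos: [0.5363, -0.0247, 0.3295]
ee_rot: [[-0.251, 0.968, 0.0], [0.968, 0.251, 0.0], [0.0, 0.0, -1.0]]
force: [0.7, 0.6, 1.1]
grip_width: 0.996
finger_force: 0.0
```

Call:
arm_command:
  translation:
    - [0,0,15]
    - [0,0,30]
    - [0,0,45]
    - [0,0,60]
    - [0,0,75]
  rot:
    - [0,0,0]
    - [0,0,0]
    - [0,0,0]
    - [0,0,0]
    - [0,0,0]

```text
clock: 2.1
tcp_pos: [0.5354, -0.0221, 0.2535]
ee_rot: [[-0.255, 0.967, -0.0], [0.967, 0.255, 0.0], [0.0, -0.0, -1.0]]
force: [0.3, 0.5, 0.7]
grip_width: 0.997
finger_force: 0.0
```

Call:
arm_command:
  translation:
    - [0,0,0]
    - [0,0,0]
    - [0,0,0]
    - [0,0,0]
    - [0,0,0]
  rot:
    - [0,0,0]
    - [0,0,0]
    - [0,0,0]
    - [0,0,0]
    - [0,0,0]
  gripper: 50
  force: 50

```text
clock: 2.6
tcp_pos: [0.5356, -0.0228, 0.255]
ee_rot: [[-0.254, 0.967, 0.0], [0.967, 0.254, 0.0], [-0.0, 0.0, -1.0]]
force: [-0.4, -0.3, -4.4]
grip_width: 0.695
finger_force: 54.6
```

Run:
```python
from h import *
a=cams.capture('top');b=cams.capture('side')
x=crop(a,210,110,100,75,4,'pics/t.png');y=crop(b,235,140,100,75,4,'pics/t.png')
cv2.imwrite('pics/c1.png',np.hstack([x,y]))
plan([(535,-25,370,14.5),(526,344,370,11.5),(526,344,250,11.5)])
```

```text
t 2.7 at [535.6 -22.9 254.9] yaw 14.69 F [-0.6 -0.1 -4.2] w 59.2 ff 54.6
-> (535, -25, 370, 14.5) shift [  -1.9   -1.1 -115.1] rotz 0.2 rows 2.3
-> (526, 344, 370, 11.5) shift [-359.5   83.7    0. ] rotz 3.0 rows 7.4
-> (526, 344, 250, 11.5) shift [  0.   0. 120.] rotz -0.0 rows 2.4
```

View pics/c1.png

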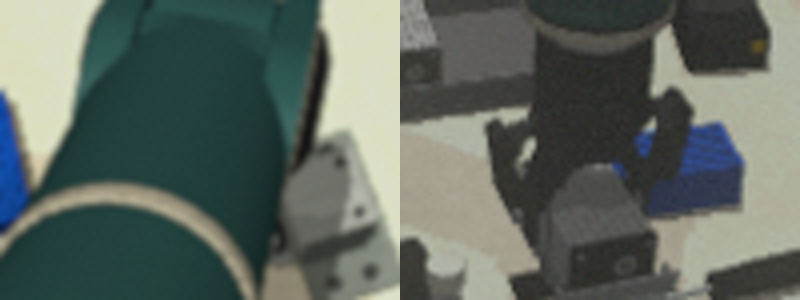

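The grip holds at 59 mm, with the box between the fingers over the cradle. Next I lift it and carry it to the tray's +x half.

Call:
arm_command:
  translation:
    - [0,0,-10]
    - [0,0,-30]
    - [0,0,-55]
    - [0,0,-80]
    - [0,0,-80]
  rot:
    - [0,0,0]
    - [0,0,0]
    - [0,0,0]
    - [0,0,0]
    - [0,0,0]

```text
clock: 3.2
tcp_pos: [0.5363, -0.0232, 0.3381]
ee_rot: [[-0.253, 0.967, 0.005], [0.967, 0.253, 0.001], [-0.001, 0.005, -1.0]]
force: [0.8, 0.1, -4.3]
grip_width: 0.699
finger_force: 55.4
```

Run:
```python
from h import *
plan([(532,160,335,13),(532,345,335,11.5),(532,345,179,11.5)])
```

```text
t 3.2 at [536.3 -23.2 338.1] yaw 14.68 F [ 0.8  0.1 -4.3] w 59.7 ff 55.4
-> (532, 160, 335, 13) shift [178.3  42.2   3.2] rotz 1.7 rows 3.7
-> (532, 345, 335, 11.5) shift [-180.3   41.6    0. ] rotz 1.5 rows 3.7
-> (532, 345, 179, 11.5) shift [  0.   0. 156.] rotz -0.0 rows 3.1
```

```bash
sed -i 's/\[\[np.sin(a),np.cos(a),0\],\[-np.cos(a),np.sin(a),0\]/[[-np.sin(a),np.cos(a),0],[np.cos(a),np.sin(a),0]/' h.py
python3 - <<'E'
from h import *
plan([(532,160,335,13),(532,345,335,11.5),(532,345,200,11.5)])
E
```

```text
t 3.2 at [536.3 -23.2 338.1] yaw 14.68 F [ 0.8  0.1 -4.3] w 59.7 ff 55.4
-> (532, 160, 335, 13) shift [178.3  42.2   3.2] rotz 1.7 rows 3.7
-> (532, 345, 335, 11.5) shift [180.3  41.6   0. ] rotz 1.5 rows 3.7
-> (532, 345, 200, 11.5) shift [  0.   0. 135.] rotz -0.0 rows 2.7
```

Call:
arm_command:
  translation:
    - [20,5,0]
    - [60,15,0]
    - [100,24,1]
    - [140,33,2]
    - [178,42,3]
  rot:
    - [0,0,0.2]
    - [0,0,0.6]
    - [0,0,1]
    - [0,0,1.4]
    - [0,0,1.7]

```text
clock: 3.7
tcp_pos: [0.5306, 0.1617, 0.3313]
ee_rot: [[-0.225, 0.974, -0.001], [0.974, 0.225, -0.0], [0.0, -0.001, -1.0]]
force: [0.3, -0.1, -3.9]
grip_width: 0.698
finger_force: 55.2
```

Call:
arm_command:
  translation:
    - [40,9,0]
    - [80,18,0]
    - [120,28,0]
    - [160,37,0]
    - [180,42,0]
  rot:
    - [0,0,0.3]
    - [0,0,0.7]
    - [0,0,1]
    - [0,0,1.3]
    - [0,0,1.5]

```text
clock: 4.2
tcp_pos: [0.5304, 0.3486, 0.3307]
ee_rot: [[-0.203, 0.979, -0.001], [0.979, 0.203, 0.0], [0.001, -0.001, -1.0]]
force: [-0.0, -0.2, -3.9]
grip_width: 0.698
finger_force: 55.2
```

Call:
arm_command:
  translation:
    - [0,0,15]
    - [0,0,45]
    - [0,0,80]
    - [0,0,110]
    - [0,0,130]
  rot:
    - [0,0,0]
    - [0,0,0]
    - [0,0,0]
    - [0,0,0]
    - [0,0,0]

```text
clock: 4.7
tcp_pos: [0.5309, 0.3435, 0.1986]
ee_rot: [[-0.199, 0.98, -0.002], [0.98, 0.199, -0.002], [-0.002, -0.003, -1.0]]
force: [-0.7, -0.5, -4.0]
grip_width: 0.695
finger_force: 55.1
```

Run:
```python
from h import *
b=cams.capture('side');crop(b,200,110,130,75,5,'pics/c2.png')
plan([(532,345,179,11.5)])
```

```text
t 4.75 at [530.2 343.2 196.2] yaw 11.45 F [-3.4 -3.2 -8.4] w 59.5 ff 55.5
-> (532, 345, 179, 11.5) shift [ 1.5  2.2 17.2] rotz -0.0 rows 0.3
```

View pics/c2.png

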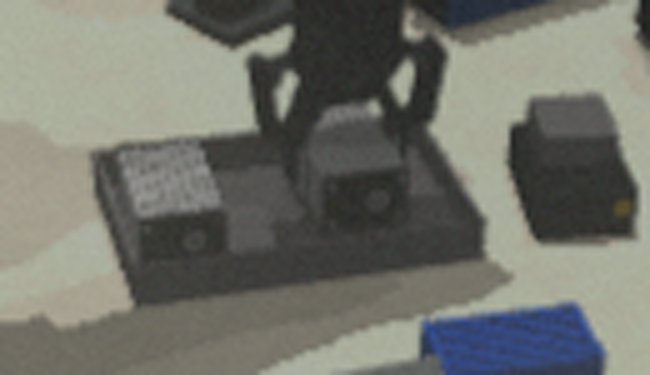

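The box hangs in the free half beside the done box, clear of the walls. Now lowering it.

Call:
arm_command:
  translation:
    - [0,0,3]
    - [0,0,7]
    - [0,0,11]
    - [0,0,15]
    - [0,0,15]
  rot:
    - [0,0,0]
    - [0,0,0]
    - [0,0,0]
    - [0,0,0]
    - [0,0,0]

```text
clock: 5.25
tcp_pos: [0.5315, 0.3448, 0.1866]
ee_rot: [[-0.199, 0.98, -0.0], [0.98, 0.199, -0.0], [-0.0, -0.0, -1.0]]
force: [-0.2, 0.2, -3.6]
grip_width: 0.697
finger_force: 55.5
```

Call:
arm_command:
  translation:
    - [0,0,1]
    - [0,0,2]
    - [0,0,3]
    - [0,0,4]
    - [0,0,4]
  rot:
    - [0,0,0]
    - [0,0,0]
    - [0,0,0]
    - [0,0,0]
    - [0,0,0]

```text
clock: 5.75
tcp_pos: [0.5316, 0.3447, 0.1826]
ee_rot: [[-0.199, 0.98, -0.0], [0.98, 0.199, -0.0], [-0.0, -0.0, -1.0]]
force: [0.5, 0.1, -3.7]
grip_width: 0.694
finger_force: 55.5
```

Call:
arm_command:
  translation:
    - [0,0,1]
    - [0,0,2]
    - [0,0,3]
    - [0,0,4]
    - [0,0,4]
  rot:
    - [0,0,0]
    - [0,0,0]
    - [0,0,0]
    - [0,0,0]
    - [0,0,0]

```text
clock: 6.25
tcp_pos: [0.5316, 0.3447, 0.1785]
ee_rot: [[-0.199, 0.98, -0.0], [0.98, 0.199, -0.0], [-0.0, -0.0, -1.0]]
force: [-0.2, -0.2, -3.7]
grip_width: 0.697
finger_force: 55.5
```

Call:
arm_command:
  translation:
    - [0,0,0.5]
    - [0,0,1]
    - [0,0,1.5]
    - [0,0,1.5]
  rot:
    - [0,0,0]
    - [0,0,0]
    - [0,0,0]
    - [0,0,0]

```text
clock: 6.65
tcp_pos: [0.5317, 0.3447, 0.1779]
ee_rot: [[-0.199, 0.98, -0.0], [0.98, 0.199, 0.0], [0.0, 0.0, -1.0]]
force: [-4.5, -1.5, 8.7]
grip_width: 0.703
finger_force: 57.2
```

Contact shows as a +8.7 N force. I'll release, rise, and move aside to look at the empty cradle.

Call:
arm_command:
  translation:
    - [0,0,0]
    - [0,0,0]
    - [0,0,0]
    - [0,0,0]
  rot:
    - [0,0,0]
    - [0,0,0]
    - [0,0,0]
    - [0,0,0]
  gripper: 82

```text
clock: 7.05
tcp_pos: [0.5316, 0.3447, 0.1772]
ee_rot: [[-0.199, 0.98, 0.0], [0.98, 0.199, -0.0], [-0.0, 0.0, -1.0]]
force: [0.2, -0.4, -0.3]
grip_width: 0.96
finger_force: 0.0
```

Call:
arm_command:
  translation:
    - [0,0,-20]
    - [0,0,-55]
    - [0,0,-95]
    - [0,0,-130]
    - [0,0,-130]
  rot:
    - [0,0,0]
    - [0,0,0]
    - [0,0,0]
    - [0,0,0]
    - [0,0,0]

```text
clock: 7.55
tcp_pos: [0.5327, 0.3451, 0.312]
ee_rot: [[-0.199, 0.98, 0.005], [0.98, 0.199, 0.004], [0.003, 0.006, -1.0]]
force: [-0.1, 0.7, 0.1]
grip_width: 0.96
finger_force: 0.0
```

Run:
```python
from h import *
a=cams.capture('top');b=cams.capture('side')
cv2.imwrite('pics/top1.png',a[:,:,::-1]);cv2.imwrite('pics/side1.png',b[:,:,::-1])
x=crop(a,225,135,100,62,8,'pics/t.png');y=crop(b,245,170,90,100,6,'pics/c4.png')
cv2.imwrite('pics/c3.png',x)
plan([])
```

```text
t 7.65 at [531.6 344.9 307.7] yaw 11.5 F [-0.5  0.1 -0.9] w 82.0 ff 0.0
```

View pics/c3.png

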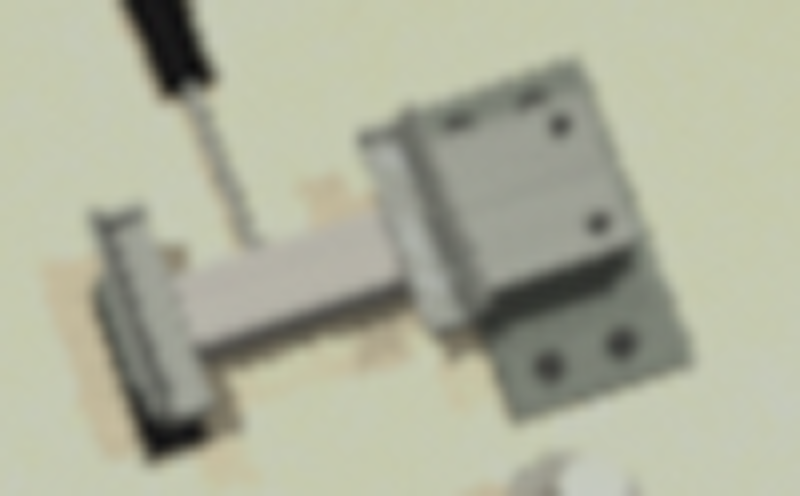

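View pics/c4.png

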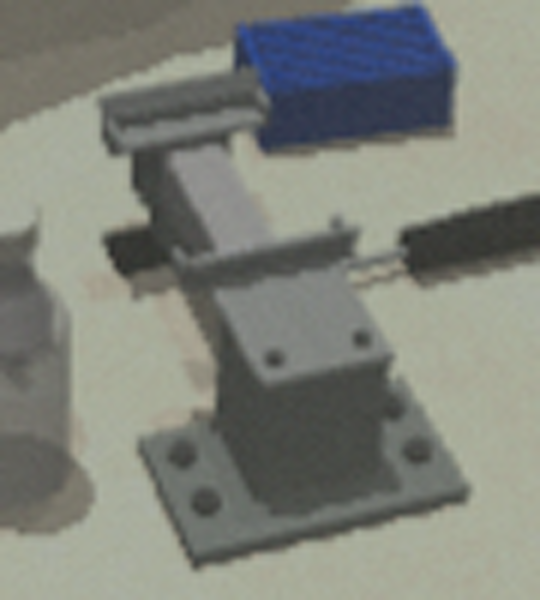

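The sleeve's top centreline runs from crop (192,310) to (397,244). The ledge inner edges are centred near (175,308) for sliding and (400,235) for fixed. I'll turn these into a cradle frame.

Run:
```python
from h import *
T=lambda u,v,z:ray('top',(225+u/8-.44,135+v/8-.44),z)[:2]*1000
for n,a in {'slide_c':(192,310,.074),'fix_c':(397,244,.074),'sl_in':(175,308,.082),'fx_in':(400,235,.082),'sl_a':(140,212,.082),'sl_b':(210,405,.082),'fx_a':(362,140,.082),'fx_b':(437,330,.082)}.items(): print(n,T(*a).round(1))
S=T(175,308,.082);F=T(400,235,.082);d=S-F;print('len',np.linalg.norm(d),'yaw',np.degrees(np.arctan2(-d[0],d[1])))
d=T(192,310,.074)-T(397,244,.074);print('sleeve yaw',np.degrees(np.arctan2(-d[0],d[1])))
for a in(14,15,16):
  y=np.array([-np.sin(np.radians(a)),np.cos(np.radians(a))]);M=(S+F)/2;print(a,'origin from ledges',(M+5*y).round(1), 'axis x at', ((T(192,310,.074)+T(397,244,.074))/2).round(1))
# side-view of sleeve centre: crop6 from(245,170): top face ends (190,155)->(245,240)
Q=lambda u,v,z:ray('side',(245+u/6-.4,170+v/6-.4),z)[:2]*1000
print('side sleeve',Q(197,153,.074),Q(243,240,.074))
```

```text
slide_c [526.2   8.4]
fix_c [545.9 -67.7]
sl_in [525.1  14.5]
fx_in [546.8 -68.5]
sl_a [562.   24.8]
sl_b [488.5   4.2]
fx_a [583.7 -57.5]
fx_b [510.5 -78.9]
len 85.72396505044688 yaw 14.6725787858112
sleeve yaw 14.529873022160753
14 origin from ledges [534.8 -22.2] axis x at [536.  -29.6]
15 origin from ledges [534.7 -22.2] axis x at [536.  -29.6]
16 origin from ledges [534.6 -22.2] axis x at [536.  -29.6]
side sleeve [529.2900395   10.73643615] [544.35805639 -52.88207028]
```

Run:
```python
from h import *
plan([(532,160,310,13),(534.4,-22.3,300,14.8),(534.4,-22.3,212,14.8)])
```

```text
t 7.65 at [531.6 344.9 307.7] yaw 11.5 F [-0.5  0.1 -0.9] w 82.0 ff 0.0
-> (532, 160, 310, 13) shift [-181.2  -36.4   -2.5] rotz -1.5 rows 3.7
-> (534.4, -22.3, 300, 14.8) shift [-178.2  -38.7   10. ] rotz -1.8 rows 3.7
-> (534.4, -22.3, 212, 14.8) shift [ 0.  0. 88.] rotz -0.0 rows 1.8
```

Call:
arm_command:
  translation:
    - [-45,-9,-1]
    - [-90,-18,-2]
    - [-135,-27,-2]
    - [-181,-36,-2]
  rot:
    - [0,0,-0.4]
    - [0,0,-0.8]
    - [0,0,-1.2]
    - [0,0,-1.5]
  gripper: 62

```text
clock: 8.05
tcp_pos: [0.5317, 0.1586, 0.3079]
ee_rot: [[-0.225, 0.974, -0.002], [0.974, 0.225, -0.001], [-0.001, -0.002, -1.0]]
force: [1.1, -0.3, -0.2]
grip_width: 0.725
finger_force: 0.0
```

Call:
arm_command:
  translation:
    - [-45,-10,2]
    - [-90,-20,4]
    - [-135,-29,7]
    - [-178,-39,10]
    - [-178,-39,10]
  rot:
    - [0,0,-0.4]
    - [0,0,-0.8]
    - [0,0,-1.3]
    - [0,0,-1.8]
    - [0,0,-1.8]

```text
clock: 8.55
tcp_pos: [0.5334, -0.0279, 0.2981]
ee_rot: [[-0.248, 0.969, -0.002], [0.969, 0.248, -0.002], [-0.002, -0.002, -1.0]]
force: [0.5, 2.0, -0.7]
grip_width: 0.725
finger_force: 0.0
```

Call:
arm_command:
  translation:
    - [0,0,0]
    - [0,0,0]
  rot:
    - [0,0,0]
    - [0,0,0]

```text
clock: 8.75
tcp_pos: [0.5343, -0.0209, 0.2985]
ee_rot: [[-0.256, 0.967, -0.001], [0.967, 0.256, 0.0], [0.0, -0.001, -1.0]]
force: [-0.3, 0.5, -0.8]
grip_width: 0.729
finger_force: 0.0
```

Run:
```python
from h import *
plan([(534.4,-22.3,212,14.8)])
```

```text
t 8.75 at [534.3 -20.9 298.5] yaw 14.86 F [-0.3  0.5 -0.8] w 62.3 ff 0.0
-> (534.4, -22.3, 212, 14.8) shift [-1.4 -0.2 86.5] rotz 0.1 rows 1.7
```

Call:
arm_command:
  translation:
    - [-0.5,0,25]
    - [-0.5,0,50]
    - [-0.5,0,70]
    - [-0.5,0,86]
    - [-0.5,0,86]
  rot:
    - [0,0,0]
    - [0,0,0]
    - [0,0,0]
    - [0,0,0]
    - [0,0,0]

```text
clock: 9.25
tcp_pos: [0.5339, -0.021, 0.2112]
ee_rot: [[-0.257, 0.966, -0.003], [0.966, 0.257, -0.0], [0.001, -0.003, -1.0]]
force: [-0.2, 0.7, 0.4]
grip_width: 0.723
finger_force: 0.0
```

Call:
arm_command:
  translation:
    - [0,0,0]
    - [0,0,0]
    - [0,0,0]
    - [0,0,0]
    - [0,0,0]
  rot:
    - [0,0,0]
    - [0,0,0]
    - [0,0,0]
    - [0,0,0]
    - [0,0,0]
  gripper: 20
  force: 60

```text
clock: 9.75
tcp_pos: [0.5367, -0.0214, 0.215]
ee_rot: [[-0.257, 0.966, 0.007], [0.966, 0.257, 0.001], [-0.001, 0.007, -1.0]]
force: [17.1, 5.4, -3.2]
grip_width: 0.317
finger_force: 62.5
```

Call:
arm_command:
  translation:
    - [0,0,0]
    - [0,0,0]
    - [0,0,0]
    - [0,0,0]
  rot:
    - [0,0,0]
    - [0,0,0]
    - [0,0,0]
    - [0,0,0]

```text
clock: 10.15
tcp_pos: [0.5367, -0.0215, 0.215]
ee_rot: [[-0.257, 0.966, 0.007], [0.966, 0.257, 0.001], [-0.001, 0.007, -1.0]]
force: [17.4, 5.1, -3.6]
grip_width: 0.321
finger_force: 62.5
```

Width is 27.4 mm, so the button is flush. I'll relieve the side force (+3 mm in tool y) and draw 30 mm along tool +x.

Call:
arm_command:
  translation:
    - [0,3,0]
    - [0,3,0]
    - [2,3,0]
    - [4,3,0]
    - [6,3,0]
  rot:
    - [0,0,0]
    - [0,0,0]
    - [0,0,0]
    - [0,0,0]
    - [0,0,0]

```text
clock: 10.65
tcp_pos: [0.5364, -0.0172, 0.2149]
ee_rot: [[-0.255, 0.967, 0.003], [0.967, 0.255, -0.002], [-0.002, 0.002, -1.0]]
force: [0.1, -14.5, 12.0]
grip_width: 0.321
finger_force: 64.2
```

Call:
arm_command:
  translation:
    - [3,0,0]
    - [6,0,0]
    - [9,0,0]
    - [12,0,0]
    - [14,0,0]
  rot:
    - [0,0,0]
    - [0,0,0]
    - [0,0,0]
    - [0,0,0]
    - [0,0,0]

```text
clock: 11.15
tcp_pos: [0.5327, -0.0029, 0.2149]
ee_rot: [[-0.255, 0.967, 0.002], [0.967, 0.255, -0.0], [-0.001, 0.002, -1.0]]
force: [-4.6, -5.7, 18.5]
grip_width: 0.32
finger_force: 64.8
```

Call:
arm_command:
  translation:
    - [3,0,-1]
    - [6,0,-2]
    - [8,0,-2]
    - [9,0,-2]
    - [10,0,-2]
  rot:
    - [0,0,0]
    - [0,0,0]
    - [0,0,0]
    - [0,0,0]
    - [0,0,0]

```text
clock: 11.65
tcp_pos: [0.5299, 0.0078, 0.2151]
ee_rot: [[-0.256, 0.967, 0.001], [0.967, 0.256, -0.0], [-0.001, 0.001, -1.0]]
force: [9.7, 0.3, -25.7]
grip_width: 0.319
finger_force: 64.5
```

Call:
arm_command:
  translation:
    - [0.5,0,0]
    - [1,0,0]
    - [1.5,0,0]
    - [2,0,0]
    - [2,0,0]
  rot:
    - [0,0,0]
    - [0,0,0]
    - [0,0,0]
    - [0,0,0]
    - [0,0,0]

```text
clock: 12.15
tcp_pos: [0.5295, 0.0093, 0.2151]
ee_rot: [[-0.256, 0.967, 0.001], [0.967, 0.256, -0.001], [-0.001, 0.001, -1.0]]
force: [10.3, -2.6, -27.4]
grip_width: 0.319
finger_force: 64.4
```

Call:
arm_command:
  translation:
    - [0.5,-1,1]
    - [1,-1,1]
    - [1.5,-1,1]
    - [1.5,-1,1]
  rot:
    - [0,0,0]
    - [0,0,0]
    - [0,0,0]
    - [0,0,0]

```text
clock: 12.55
tcp_pos: [0.5289, 0.0098, 0.2151]
ee_rot: [[-0.255, 0.967, 0.004], [0.967, 0.255, -0.002], [-0.002, 0.003, -1.0]]
force: [13.0, -7.4, -13.9]
grip_width: 0.32
finger_force: 66.1
```

Run:
```python
from h import *
s=manip.get_state();p=np.array(s['tcp_pos'])*1000;a=np.radians(14.8);y=np.array([-np.sin(a),np.cos(a)])
print('along',(p[:2]-[536.7,-21.5])@y,'Falong',np.array(s['force'])[:2]@y,s['force'])
b=cams.capture('side');crop(b,225,150,110,80,6,'pics/c5.png')
```

```text
along 32.233011083351656 Falong -10.43412126412936 [ 12.99267178  -7.3593569  -13.91571302]
```

View pics/c5.png

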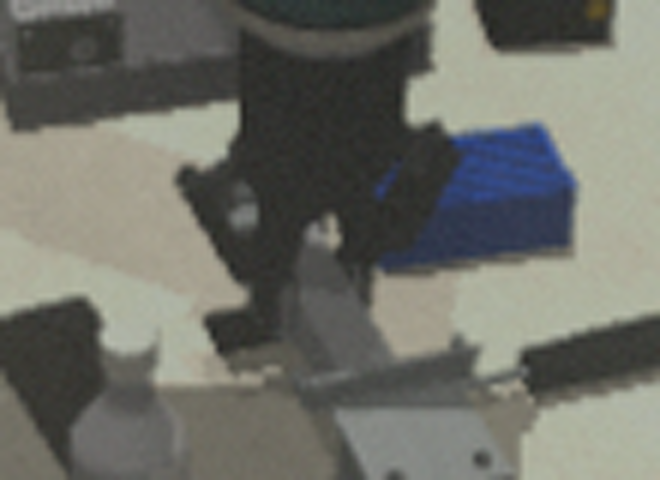

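The gripper still holds the sleeve between the ledges. The force is rising with little motion, so one more pull should confirm the lock.

Call:
arm_command:
  translation:
    - [1,-1,0]
    - [2,-1,0]
    - [2,-1,0]
    - [2,-1,0]
  rot:
    - [0,0,0]
    - [0,0,0]
    - [0,0,0]
    - [0,0,0]

```text
clock: 13.0
tcp_pos: [0.5283, 0.0106, 0.2151]
ee_rot: [[-0.254, 0.967, 0.007], [0.967, 0.254, -0.003], [-0.005, 0.006, -1.0]]
force: [24.5, -14.6, -26.5]
grip_width: 0.318
finger_force: 64.5
```

Run:
```python
from h import *
s=manip.get_state();p=np.array(s['tcp_pos'])*1000;a=np.radians(14.8);y=np.array([-np.sin(a),np.cos(a)])
print('along',(p[:2]-[536.7,-21.5])@y,'Falong',np.array(s['force'])[:2]@y,s['force'])
```

```text
along 33.17761336829902 Falong -20.380454604073194 [ 24.47251319 -14.61389442 -26.52079349]
```

The force climbs to 20 N, so it's locked. I'll relax, release and rise.

Call:
arm_command:
  translation:
    - [-3,2,0]
    - [-3.5,3,0]
    - [-3.5,3,0]
  rot:
    - [0,0,0]
    - [0,0,0]
    - [0,0,0]

```text
clock: 13.3
tcp_pos: [0.5299, 0.0091, 0.215]
ee_rot: [[-0.255, 0.967, -0.001], [0.967, 0.255, -0.0], [0.0, -0.001, -1.0]]
force: [-5.9, -4.2, 7.5]
grip_width: 0.313
finger_force: 69.2
```

Call:
arm_command:
  translation:
    - [0,0,0]
    - [0,0,0]
    - [0,0,0]
    - [0,0,0]
  rot:
    - [0,0,0]
    - [0,0,0]
    - [0,0,0]
    - [0,0,0]
  gripper: 70

```text
clock: 13.7
tcp_pos: [0.5303, 0.0096, 0.2144]
ee_rot: [[-0.255, 0.967, 0.0], [0.967, 0.255, 0.0], [0.0, 0.0, -1.0]]
force: [-0.3, 1.1, 0.4]
grip_width: 0.822
finger_force: 0.0
```

Call:
arm_command:
  translation:
    - [0,0,-25]
    - [0,0,-65]
    - [0,0,-100]
    - [0,0,-130]
    - [0,0,-130]
  rot:
    - [0,0,0]
    - [0,0,0]
    - [0,0,0]
    - [0,0,0]
    - [0,0,0]
  gripper: 85

```text
clock: 14.2
tcp_pos: [0.531, 0.0093, 0.3479]
ee_rot: [[-0.255, 0.967, 0.006], [0.967, 0.255, 0.001], [-0.0, 0.006, -1.0]]
force: [1.1, -0.7, -1.1]
grip_width: 0.991
finger_force: 0.0
```

Run:
```python
from h import *
plan([(480,-180,340,-15),(436.5,-343,320,-42.5),(436.5,-343,176,-42.5)])
plan([(480,-180,340,100),(436.5,-343,320,137.5)])
```

```text
t 14.2 at [531.    9.3 347.9] yaw 14.79 F [ 1.1 -0.7 -1.1] w 84.6 ff 0.0
-> (480, -180, 340, -15) shift [-170.   -97.7    7.3] rotz 29.8 rows 3.9
-> (436.5, -343, 320, -42.5) shift [-168.7    0.2   20. ] rotz 27.5 rows 3.4
-> (436.5, -343, 176, -42.5) shift [  0.   0. 144.] rotz -0.0 rows 2.9
t 14.2 at [531.    9.3 347.9] yaw 14.79 F [ 1.1 -0.7 -1.1] w 84.6 ff 0.0
-> (480, -180, 340, 100) shift [-170.   -97.7    7.3] rotz -85.2 rows 9.9Traceback (most recent call last):
  File "<stdin>", line 3, in <module>
  File "h.py", line 18, in plan
    print('->',(x,y,z,w),'shift',d.round(1),'rotz',round(t,1),'rows',max(np.linalg.norm(d)/50,abs(t)/8.59).round(1))
                                                                     ^^^^^^^^^^^^^^^^^^^^^^^^^^^^^^^^^^^^^^^^^^^
AttributeError: 'float' object has no attribute 'round'
```

Call:
arm_command:
  translation:
    - [-42,-24,2]
    - [-85,-49,4]
    - [-127,-73,6]
    - [-170,-98,7]
    - [-170,-98,7]
  rot:
    - [0,0,7.4]
    - [0,0,14.9]
    - [0,0,22.3]
    - [0,0,29.8]
    - [0,0,29.8]

```text
clock: 14.7
tcp_pos: [0.4764, -0.1855, 0.3371]
ee_rot: [[0.271, 0.962, -0.0], [0.962, -0.271, -0.002], [-0.002, 0.0, -1.0]]
force: [1.1, 1.9, -0.6]
grip_width: 0.996
finger_force: 0.0
```

Run:
```python
from h import *
a=cams.capture('top');b=cams.capture('side');cv2.imwrite('pics/top2.png',a[:,:,::-1])
x=crop(a,215,135,90,100,5,'pics/t.png');y=crop(b,235,160,70,100,5,'pics/t.png')
cv2.imwrite('pics/c6.png',np.hstack([x,y]))
plan([(436.5,-343,320,-42.5),(436.5,-343,176,-42.5)])
```

```text
t 14.8 at [ 478.4 -180.7  336.8] yaw -15.12 F [-0.3  1.1 -1. ] w 84.7 ff 0.0
-> (436.5, -343, 320, -42.5) shift [-167.6    1.9   16.8] rotz 27.4 rows 3.4
-> (436.5, -343, 176, -42.5) shift [  0.   0. 144.] rotz -0.0 rows 2.9
```

View pics/c6.png

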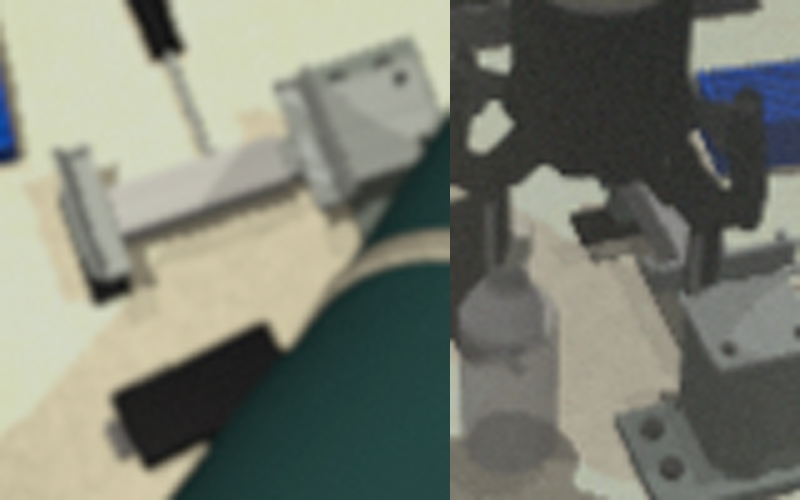

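The cradle is drawn out: the sliding ledge's inner edge is at about crop (112,212) and the fixed one at about (304,147). I'll check the gap and go on to the long box.

Run:
```python
from h import *
T=lambda u,v,z:ray('top',(215+u/5-.4,135+v/5-.4),z)[:2]*1000
S=T(112,212,.082);F=T(304,147,.082);d=S-F;print(S,F,'len',np.linalg.norm(d),'yaw',np.degrees(np.arctan2(-d[0],d[1])),'mid',(S+F)/2)
# shift of sliding end between pictures by template match
g=lambda f:cv2.cvtColor(cv2.imread(f),cv2.COLOR_BGR2GRAY)
A,B=g('pics/top1.png'),g('pics/top2.png')
def tm(x,y,w,h):
    t=A[y:y+h,x:x+w];r=cv2.matchTemplate(B[y-8:y+h+8,x-18:x+w+8],t,cv2.TM_CCOEFF_NORMED);_,m,_,l=cv2.minMaxLoc(r)
    sub=lambda k:0 if not(0<l[0]<r.shape[1]-1 and 0<l[1]<r.shape[0]-1) else 0
    return l[0]-18,l[1]-8,m
dx,dy,m=tm(235,159,18,34);print(dx,dy,m, 'mm',np.linalg.norm(ray('top',(244+dx,176+dy),.085)-ray('top',(244,176),.085))*1000)
```

```text
[515.29225679  42.22810523] [546.48242041 -70.88573586] len 117.33527752174548 yaw 15.41573374454676 mid [530.8873386  -14.32881531]
-10 3 0.9642788767814636 mm 29.896988182490784
```

Call:
arm_command:
  translation:
    - [-42,0,4]
    - [-84,1,8]
    - [-126,1,12]
    - [-168,2,17]
    - [-168,2,17]
  rot:
    - [0,0,6.9]
    - [0,0,13.7]
    - [0,0,20.5]
    - [0,0,27.4]
    - [0,0,27.4]

```text
clock: 15.3
tcp_pos: [0.4357, -0.3461, 0.3196]
ee_rot: [[0.68, 0.733, -0.002], [0.733, -0.68, -0.002], [-0.002, 0.0, -1.0]]
force: [-0.1, 0.9, -0.1]
grip_width: 0.995
finger_force: 0.0
```

Call:
arm_command:
  translation:
    - [0,0,20]
    - [0,0,50]
    - [0,0,80]
    - [0,0,95]
    - [0,0,95]
  rot:
    - [0,0,0]
    - [0,0,0]
    - [0,0,0]
    - [0,0,0]
    - [0,0,0]

```text
clock: 15.8
tcp_pos: [0.4374, -0.3417, 0.2236]
ee_rot: [[0.673, 0.739, -0.003], [0.739, -0.673, 0.002], [-0.001, -0.003, -1.0]]
force: [1.1, -0.1, 0.9]
grip_width: 0.996
finger_force: 0.0
```

Run:
```python
from h import *
a=cams.capture('top');b=cams.capture('side');cv2.imwrite('pics/top3.png',a[:,:,::-1])
x=crop(a,225,135,90,66,5,'pics/t.png');y=crop(b,200,260,110,100,5,'pics/t.png')[:330]
print(x.shape,y.shape);x=x[:330,:240];cv2.imwrite('pics/c7.png',np.hstack([x,y]))
plan([(436.5,-343,176,-42.5)])
```

```text
(330, 450, 3) (330, 550, 3)
t 15.9 at [ 437.7 -342.6  225.9] yaw -42.37 F [ 0.3 -1.1 -0. ] w 85.0 ff 0.0
-> (436.5, -343, 176, -42.5) shift [-1.1 -0.6 49.9] rotz 0.1 rows 1.0
```

View pics/c7.png

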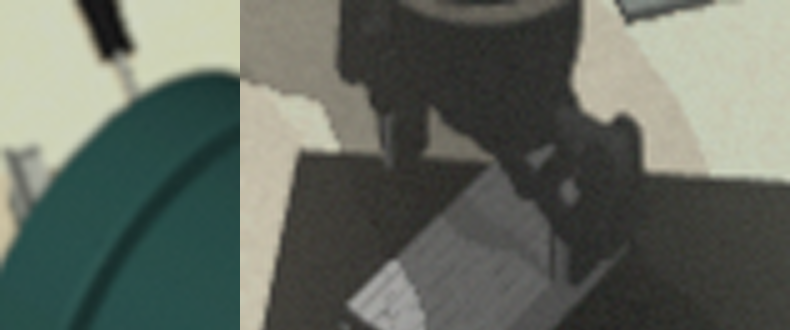

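The fingers straddle the long box and the sliding end has moved 29.9 mm. Descend and grip.

Call:
arm_command:
  translation:
    - [-1,-0.5,20]
    - [-1,-0.5,35]
    - [-1,-0.5,45]
    - [-1,-0.5,50]
    - [-1,-0.5,50]
  rot:
    - [0,0,0]
    - [0,0,0]
    - [0,0,0]
    - [0,0,0]
    - [0,0,0]

```text
clock: 16.4
tcp_pos: [0.4362, -0.3431, 0.175]
ee_rot: [[0.674, 0.738, -0.0], [0.738, -0.674, 0.0], [-0.0, -0.0, -1.0]]
force: [-0.5, 0.1, -0.4]
grip_width: 0.994
finger_force: 0.0
```

Call:
arm_command:
  translation:
    - [0,0,0]
    - [0,0,0]
    - [0,0,0]
    - [0,0,0]
    - [0,0,0]
  rot:
    - [0,0,0]
    - [0,0,0]
    - [0,0,0]
    - [0,0,0]
    - [0,0,0]
  gripper: 50
  force: 60

```text
clock: 16.9
tcp_pos: [0.4365, -0.3434, 0.1761]
ee_rot: [[0.674, 0.738, 0.001], [0.738, -0.674, -0.001], [0.0, 0.002, -1.0]]
force: [0.3, 0.0, 8.2]
grip_width: 0.697
finger_force: 64.0
```

Call:
arm_command:
  translation:
    - [0,0,-15]
    - [0,0,-50]
    - [0,0,-90]
    - [0,0,-130]
    - [0,0,-164]
  rot:
    - [0,0,0]
    - [0,0,0]
    - [0,0,0]
    - [0,0,0]
    - [0,0,0]

```text
clock: 17.4
tcp_pos: [0.4357, -0.3431, 0.3421]
ee_rot: [[0.675, 0.738, 0.001], [0.738, -0.675, -0.0], [0.0, 0.001, -1.0]]
force: [0.4, -0.4, -3.6]
grip_width: 0.693
finger_force: 66.2
```

Run:
```python
from h import *
plan([(500,-160,345,-13),(534.2,-12,345,14.8),(534.2,-12,275,14.8)])
```

```text
t 17.4 at [ 435.7 -343.1  342.1] yaw -42.45 F [ 0.4 -0.4 -3.6] w 59.1 ff 66.2
-> (500, -160, 345, -13) shift [178.5 -76.2  -2.9] rotz -29.5 rows 3.9Traceback (most recent call last):
  File "<stdin>", line 2, in <module>
  File "h.py", line 18, in plan
    print('->',(x,y,z,w),'shift',d.round(1),'rotz',round(t,1),'rows',max(np.linalg.norm(d)/50,abs(t)/8.59).round(1))
                                                                     ^^^^^^^^^^^^^^^^^^^^^^^^^^^^^^^^^^^^^^^^^^^
AttributeError: 'float' object has no attribute 'round'
```

Call:
arm_command:
  translation:
    - [30,-12,-6]
    - [70,-30,-10]
    - [110,-47,-10]
    - [150,-64,-10]
    - [178,-76,-10]
  rot:
    - [0,0,-5]
    - [0,0,-11]
    - [0,0,-18]
    - [0,0,-24]
    - [0,0,-29.5]

```text
clock: 17.9
tcp_pos: [0.5005, -0.1576, 0.3502]
ee_rot: [[0.218, 0.976, 0.0], [0.976, -0.218, 0.001], [0.001, 0.0, -1.0]]
force: [0.2, -0.2, -3.6]
grip_width: 0.693
finger_force: 66.5
```

```bash
sed -i 's/max(np.linalg.norm(d)\/50,abs(t)\/8.59).round(1)/round(max(np.linalg.norm(d)\/50,abs(t)\/8.59),1)/' h.py
python3 - <<'E'
from h import *
plan([(534.2,-12,345,14.8),(534.2,-12,290,14.8)])
E
```

```text
t 17.9 at [ 500.5 -157.6  350.2] yaw -12.56 F [ 0.2 -0.2 -3.6] w 59.2 ff 66.5
-> (534.2, -12, 345, 14.8) shift [149.5   1.2   5.3] rotz -27.4 rows 3.2
-> (534.2, -12, 290, 14.8) shift [ 0.  0. 55.] rotz -0.0 rows 1.1
```

Call:
arm_command:
  translation:
    - [30,0,0]
    - [70,0,1]
    - [110,1,3]
    - [135,1,5]
    - [149,1,5]
  rot:
    - [0,0,-6]
    - [0,0,-13]
    - [0,0,-20]
    - [0,0,-25]
    - [0,0,-27.3]

```text
clock: 18.4
tcp_pos: [0.5344, -0.0133, 0.3448]
ee_rot: [[-0.253, 0.967, -0.0], [0.967, 0.253, 0.0], [0.0, -0.0, -1.0]]
force: [-0.1, -0.8, -4.4]
grip_width: 0.692
finger_force: 66.4
```

Call:
arm_command:
  translation:
    - [0,0,15]
    - [0,0,35]
    - [0,0,50]
    - [0,0,55]
    - [0,0,55]
  rot:
    - [0,0,0]
    - [0,0,0]
    - [0,0,0]
    - [0,0,0]
    - [0,0,0]

```text
clock: 18.9
tcp_pos: [0.5343, -0.0159, 0.289]
ee_rot: [[-0.247, 0.969, -0.001], [0.969, 0.247, -0.001], [-0.0, -0.001, -1.0]]
force: [-0.8, 0.3, -2.7]
grip_width: 0.694
finger_force: 66.3
```

Run:
```python
from h import *
plan([(534.2,-12,275,14.8)])
a=cams.capture('top');b=cams.capture('side');cv2.imwrite('pics/top4.png',a[:,:,::-1]);cv2.imwrite('pics/side4.png',b[:,:,::-1])
x=crop(a,215,135,100,100,4,'pics/t.png');y=crop(b,235,145,100,100,4,'pics/t.png')
cv2.imwrite('pics/c8.png',np.hstack([x,y]))
```

```text
t 18.9 at [534.3 -15.9 289. ] yaw 14.32 F [-0.8  0.3 -2.7] w 59.3 ff 66.3
-> (534.2, -12, 275, 14.8) shift [ 3.8  0.9 14. ] rotz -0.5 rows 0.3
```

View pics/c8.png

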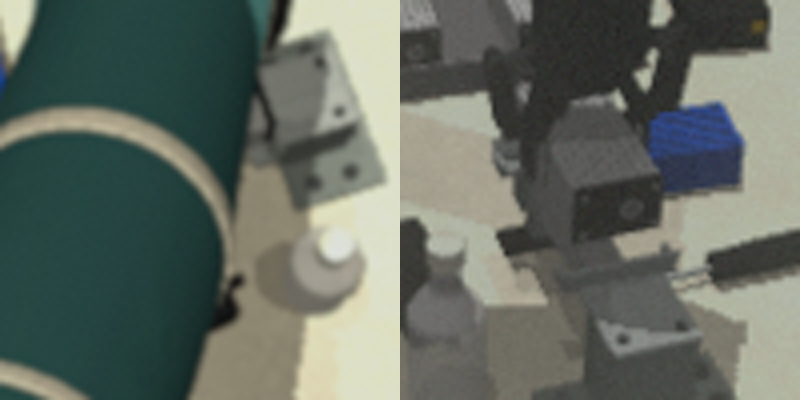

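Call:
arm_command:
  translation:
    - [0,0,0]
    - [0,0,0]
  rot:
    - [0,0,0]
    - [0,0,0]

```text
clock: 19.2
tcp_pos: [0.5346, -0.0154, 0.2898]
ee_rot: [[-0.248, 0.969, 0.001], [0.969, 0.248, 0.0], [-0.0, 0.001, -1.0]]
force: [0.8, -0.7, -3.2]
grip_width: 0.697
finger_force: 66.3
```

Run:
```python
from h import *
plan([(534.2,-12,275,14.8)])
b=cams.capture('side');cv2.imwrite('pics/side5.png',b[:,:,::-1])
s=manip.get_state();t=np.array(s['tcp_pos'])*1000
an=np.radians(14.8);y=np.array([-np.sin(an),np.cos(an)]);x=np.array([np.cos(an),np.sin(an)]);O=np.array([536.8,-21.5])
c=lambda p:(np.round((p[:2]-O)@x,1),np.round((p[:2]-O)@y,1))
print('tcp cradle',c(t))
# black bezel end face: dark mask near the end face
g=cv2.cvtColor(b,cv2.COLOR_RGB2GRAY);print(g[195:200,372-0:373].ravel(), g[196,380:405])
m=np.zeros_like(g);m[188:210,376:404]=(g[188:210,376:404]<62)*255
k=max(cv2.findContours(m,cv2.RETR_EXTERNAL,cv2.CHAIN_APPROX_NONE)[0],key=cv2.contourArea)
print('area',cv2.contourArea(k),cv2.boundingRect(k),cv2.boxPoints(cv2.minAreaRect(k)).round(1).tolist())
```

```text
t 19.2 at [534.6 -15.4 289.8] yaw 14.38 F [ 0.8 -0.7 -3.2] w 59.6 ff 66.3
-> (534.2, -12, 275, 14.8) shift [ 3.4  0.5 14.8] rotz -0.4 rows 0.3
tcp cradle (np.float64(-0.6), np.float64(6.4))
[178 178 179 175 176] [177 176 178 176 177 177 178 175 178 175 178 177 178 178 178 178 175 176
 176 177 176 178 176 177 175]Traceback (most recent call last):
  File "<stdin>", line 11, in <module>
ValueError: max() iterable argument is empty
```

Run:
```python
from h import *
an=np.radians(14.8);y=np.array([-np.sin(an),np.cos(an)]);x=np.array([np.cos(an),np.sin(an)]);O=np.array([536.8,-21.5])
c=lambda p:((p[:2]-O)@x,(p[:2]-O)@y)
P=lambda u,v:(235+(u-400)/4-.4,145+v/4-.4)
for n,u,v,z in[('bl',574,244,.1165),('br',664,220,.1165),('tl',552,184,.1585),('tr',660,166,.1585),('cheek l',555,272,.1),('cheek r',678,247,.1)]:
    print(n,np.round(c(ray('side',P(u,v),z)*1000),1))
g=cv2.cvtColor(cv2.imread('pics/side5.png'),cv2.COLOR_BGR2GRAY)
for col in(283,288,293,298):print(col,g[184:216,col].tolist())
```

```text
bl [-32.  -57.6]
br [ 32.9 -52.2]
tl [-43.7 -44.4]
tr [ 28.8 -47.2]
cheek l [-46.  -62.1]
cheek r [ 39.9 -62.7]
283 [93, 93, 88, 89, 92, 90, 83, 61, 47, 48, 47, 47, 49, 47, 48, 45, 46, 46, 46, 44, 52, 68, 75, 80, 78, 80, 78, 82, 81, 73, 76, 70]
288 [88, 91, 91, 95, 91, 90, 66, 47, 45, 48, 41, 48, 46, 48, 47, 46, 44, 45, 44, 66, 118, 115, 97, 83, 76, 78, 81, 81, 76, 76, 71, 83]
293 [95, 90, 88, 94, 95, 66, 48, 41, 49, 50, 57, 70, 62, 62, 67, 58, 50, 49, 69, 137, 160, 158, 160, 160, 160, 118, 83, 76, 74, 75, 83, 85]
298 [66, 85, 95, 98, 70, 45, 53, 63, 53, 47, 46, 48, 51, 51, 48, 57, 66, 77, 139, 161, 159, 158, 160, 158, 121, 81, 76, 73, 73, 82, 90, 95]
```

Call:
arm_command:
  translation:
    - [1.5,0.5,5]
    - [1.5,0.5,10]
    - [1.5,0.5,15]
    - [1.5,0.5,18]
    - [1.5,0.5,18]
  rot:
    - [0,0,-0.4]
    - [0,0,-0.4]
    - [0,0,-0.4]
    - [0,0,-0.4]
    - [0,0,-0.4]

```text
clock: 19.75
tcp_pos: [0.5344, -0.0139, 0.2706]
ee_rot: [[-0.255, 0.967, -0.001], [0.967, 0.255, -0.0], [-0.0, -0.001, -1.0]]
force: [-1.1, 0.0, -3.4]
grip_width: 0.693
finger_force: 66.3
```

Call:
arm_command:
  translation:
    - [0,0,1]
    - [0,0,2]
    - [0,0,3]
    - [0,0,4]
    - [0,0,4]
  rot:
    - [0,0,0]
    - [0,0,0]
    - [0,0,0]
    - [0,0,0]
    - [0,0,0]

```text
clock: 20.25
tcp_pos: [0.5345, -0.0138, 0.2671]
ee_rot: [[-0.255, 0.967, -0.0], [0.967, 0.255, -0.0], [-0.0, -0.0, -1.0]]
force: [-0.4, -1.2, -4.4]
grip_width: 0.693
finger_force: 66.3
```

Call:
arm_command:
  translation:
    - [0,0,1]
    - [0,0,2]
    - [0,0,3]
    - [0,0,3]
  rot:
    - [0,0,0]
    - [0,0,0]
    - [0,0,0]
    - [0,0,0]

```text
clock: 20.65
tcp_pos: [0.5345, -0.0138, 0.2641]
ee_rot: [[-0.255, 0.967, -0.0], [0.967, 0.255, -0.0], [-0.0, -0.0, -1.0]]
force: [0.4, -0.0, -4.7]
grip_width: 0.695
finger_force: 66.3
```

Call:
arm_command:
  translation:
    - [0,0,1]
    - [0,0,2]
    - [0,0,2]
  rot:
    - [0,0,0]
    - [0,0,0]
    - [0,0,0]

```text
clock: 20.95
tcp_pos: [0.5345, -0.0138, 0.2621]
ee_rot: [[-0.255, 0.967, -0.0], [0.967, 0.255, -0.0], [-0.0, -0.0, -1.0]]
force: [0.2, 0.8, -2.9]
grip_width: 0.697
finger_force: 66.3
```

Call:
arm_command:
  translation:
    - [0,0,1]
    - [0,0,2]
    - [0,0,2]
  rot:
    - [0,0,0]
    - [0,0,0]
    - [0,0,0]

```text
clock: 21.25
tcp_pos: [0.5345, -0.0138, 0.2601]
ee_rot: [[-0.255, 0.967, -0.0], [0.967, 0.255, -0.0], [-0.0, -0.0, -1.0]]
force: [-0.4, -0.1, -2.8]
grip_width: 0.691
finger_force: 66.3
```

Call:
arm_command:
  translation:
    - [0,0,1]
    - [0,0,2]
    - [0,0,2]
  rot:
    - [0,0,0]
    - [0,0,0]
    - [0,0,0]

```text
clock: 21.55
tcp_pos: [0.5345, -0.0138, 0.2581]
ee_rot: [[-0.255, 0.967, -0.0], [0.967, 0.255, -0.0], [-0.0, -0.0, -1.0]]
force: [0.7, 0.2, -3.1]
grip_width: 0.695
finger_force: 66.3
```

Call:
arm_command:
  translation:
    - [0,0,1]
    - [0,0,2]
    - [0,0,2]
  rot:
    - [0,0,0]
    - [0,0,0]
    - [0,0,0]

```text
clock: 21.85
tcp_pos: [0.5345, -0.0138, 0.2561]
ee_rot: [[-0.255, 0.967, -0.0], [0.967, 0.255, -0.0], [-0.0, -0.0, -1.0]]
force: [-0.2, -0.1, -3.0]
grip_width: 0.699
finger_force: 66.3
```

Call:
arm_command:
  translation:
    - [0,0,0.5]
    - [0,0,1]
    - [0,0,1]
  rot:
    - [0,0,0]
    - [0,0,0]
    - [0,0,0]

```text
clock: 22.15
tcp_pos: [0.5345, -0.0138, 0.2552]
ee_rot: [[-0.255, 0.967, 0.0], [0.967, 0.255, -0.0], [-0.0, -0.0, -1.0]]
force: [-0.0, -0.2, -3.9]
grip_width: 0.694
finger_force: 66.6
```

Call:
arm_command:
  translation:
    - [0,0,0.5]
    - [0,0,1]
    - [0,0,1]
  rot:
    - [0,0,0]
    - [0,0,0]
    - [0,0,0]

```text
clock: 22.45
tcp_pos: [0.5346, -0.0139, 0.2551]
ee_rot: [[-0.255, 0.967, 0.0], [0.967, 0.255, 0.001], [0.001, 0.0, -1.0]]
force: [-9.7, 1.0, 19.2]
grip_width: 0.695
finger_force: 69.0
```

There's firm contact at exactly ledge height. Release and rise.

Call:
arm_command:
  translation:
    - [0,0,-0.7]
    - [0,0,-0.7]
  rot:
    - [0,0,0]
    - [0,0,0]

```text
clock: 22.65
tcp_pos: [0.5346, -0.0139, 0.2551]
ee_rot: [[-0.255, 0.967, 0.0], [0.967, 0.255, -0.0], [-0.0, 0.0, -1.0]]
force: [-3.2, -1.0, 5.4]
grip_width: 0.695
finger_force: 67.3
```

Call:
arm_command:
  translation:
    - [0,0,0]
    - [0,0,0]
    - [0,0,0]
    - [0,0,0]
    - [0,0,0]
  rot:
    - [0,0,0]
    - [0,0,0]
    - [0,0,0]
    - [0,0,0]
    - [0,0,0]
  gripper: 84

```text
clock: 23.15
tcp_pos: [0.5345, -0.0138, 0.2549]
ee_rot: [[-0.255, 0.967, 0.0], [0.967, 0.255, -0.0], [-0.0, -0.0, -1.0]]
force: [-0.6, 0.1, 1.0]
grip_width: 0.98
finger_force: 0.0
```

Call:
arm_command:
  translation:
    - [0,0,-20]
    - [0,0,-50]
    - [0,0,-90]
    - [0,0,-130]
    - [0,0,-150]
  rot:
    - [0,0,0]
    - [0,0,0]
    - [0,0,0]
    - [0,0,0]
    - [0,0,0]

```text
clock: 23.65
tcp_pos: [0.5348, -0.0142, 0.4081]
ee_rot: [[-0.255, 0.967, 0.003], [0.967, 0.255, 0.0], [-0.0, 0.003, -1.0]]
force: [-0.3, -0.0, -0.9]
grip_width: 0.984
finger_force: 0.0
```

Call:
arm_command:
  translation:
    - [45,0,0]
    - [90,0,0]
    - [135,0,0]
    - [180,0,0]
    - [220,0,0]
  rot:
    - [0,0,0]
    - [0,0,0]
    - [0,0,0]
    - [0,0,0]
    - [0,0,0]

```text
clock: 24.15
tcp_pos: [0.4774, 0.2009, 0.4051]
ee_rot: [[-0.256, 0.967, 0.0], [0.967, 0.256, 0.0], [0.0, 0.0, -1.0]]
force: [1.9, -0.5, 0.0]
grip_width: 0.982
finger_force: 0.0
```

Call:
arm_command:
  translation:
    - [0,0,0]
    - [0,0,0]
    - [0,0,0]
  rot:
    - [0,0,0]
    - [0,0,0]
    - [0,0,0]

```text
clock: 24.45
tcp_pos: [0.4786, 0.198, 0.4049]
ee_rot: [[-0.254, 0.967, 0.0], [0.967, 0.254, -0.0], [-0.0, 0.0, -1.0]]
force: [0.5, -0.6, 0.4]
grip_width: 0.988
finger_force: 0.0
```

Run:
```python
from h import *
plan([])
a=cams.capture('top');b=cams.capture('side')
x=crop(a,215,130,100,100,4,'pics/t.png');y=crop(b,235,145,100,100,4,'pics/t.png')
cv2.imwrite('pics/c9.png',np.hstack([x,y]))
```

```text
t 24.45 at [478.6 198.  404.9] yaw 14.72 F [ 0.5 -0.6  0.4] w 84.4 ff 0.0
```

View pics/c9.png

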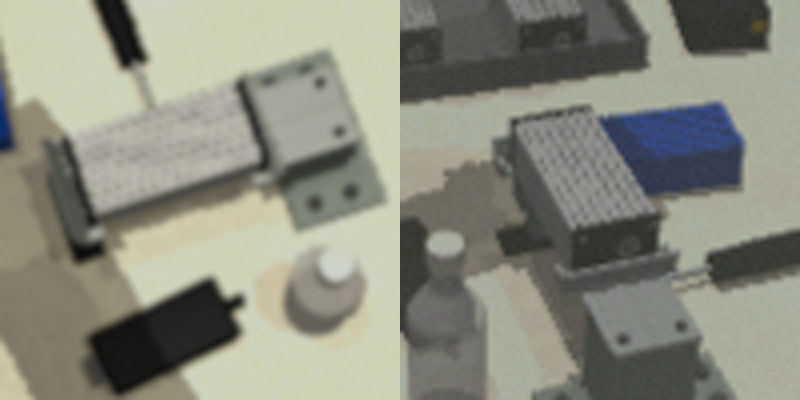

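The long box sits level between the two cheeks (top crop (75–265, 85–215)). The short box lies flat in the tray and the bystanders haven't moved. Handing in.

```bash
python3 -c "
from bench import workorder
print(workorder.close_job())"
```

```text
the job is handed in; nothing more can be done
None
```

The cradle is changed over and the job was handed in at about 24.5 s: the short enclosure lies flat in the tray, the sliding end measured 29.9 mm out and held against a 20 N pull, and the long enclosure sits on both ledges between the cheeks; no verdict came back.

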